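Take the coating gauge off its hook and check the painted case

ROBOT

A 6-joint arm with a two-finger parallel gripper is mounted at the origin on a cart in front of the work surface, level with it; the furniture and walls round the work are solid. World frame = base frame: x ahead of the robot, y to its left, z up, the work surface at z = 0. Lengths are in m, angles in degrees, forces in N, time in s.
With the tool pointing down it reaches from about 0.4 to 0.825 m from the base axis. Payload 7 kg.
Tool frame: the origin (TCP) lies midway between the tips of the shut fingers; the grasp point (between the pads) lies 19 mm behind it (hold_point_z is the distance from the TCP to the grasp point, in m); z points along the fingers, y is the line along which they close (so a half turn about z gives the same grasp; the last joint's range is limited). The gripper opens to 88 mm and grips with 3 to 60 N. Pads are 19 mm wide; open, the fingers measure 130 mm over their backs; the gripper's body (78 mm by 193 mm) begins 47 mm behind the grasp point.
Start: joints at [83.256, 20.546, 0.682, 0, -70.136, -16.507], TCP at [0.266, 0.62, 0.192] pointing down, gripper open.
Joint ranges: [-176.03, 176.03], [-82.01, 121.73], [-58.28, 71.71], [-173.87, 95.51], [-174.79, -0.11], [-173.66, 173.66]. Speed limits (degrees/s): [136.94, 136.94, 172.46, 180, 180, 180].

INTERFACE

Orientations are given as [roll, pitch, yaw] about the fixed x, y, z axes, in that order (R = Rz(yaw) Ry(pitch) Rx(roll)).
In Python, from plant import get_state, capture, close_job, hold_point_z gives the robot as it stands.
- The arm moves only by the shell command python3 -m inch 'ROWS' [FORCE]. ROWS is text: rows parted by semicolons, each of 5 numbers parted by spaces: the shift along the tool's x, y, z normalised to -1 to 1, where 1 is 0.15 m, then the turn about the tool's z normalised to -1 to 1, where 1 is 360 degrees, then the opening, from 0 (shut) to 1 (fully open). In form: tx ty tz spin grip; .... A call has exactly 8 rows; each row shifts and turns the commanded pose from where the row before left it, along the tool's axes as they then stand; what a row does not reach is not made up. A row lasts 1/8 s, in which the tool goes at most 62.5 mm and 10.7 degrees, less where a joint would pass 70% of its speed; a pose out of reach is approached as far as the arm can. A call with a number of a shift or a turn outside -1 to 1 is refused whole. A call with a gripper value outside its range is refused whole. The fingers move at their own pace and stop on an object; FORCE is the grip in N (left out, the last holds). Time passes only in rows, so rows that do not move let the fingers close, or fill a call up. It gives the time, the measured TCP pose, the force, the opening and the grip force at its end, in the units of the state.
- get_state(): the state, without advancing time (a new reading comes with each control period).
- capture(name): name is "scene" or "side" or "wrist"; returns a dict with "color" (384x512x3 uint8, blue, green, red), "mtx" (3x3 intrinsics, pixels), "R" (3x3) and "t" (3): a world point X has camera coordinates R X + t. Camera axes: x right, y down, z forward; pixel columns grow to the right and rows downward; lengths in m; the calibration is good to about 2 mm. A picture is of the moment at which its call begins. There is no depth.
- close_job(): hands the job in; it is judged then, once.
The state is a dict: "time_s": time; "joints": joint angles; "qd": joint speeds; "joint_torque": joint torques, N m; "tcp_pos": TCP position; "eef_rot": TCP orientation; "contact_force": force on the tool from outside, world axes, zero at the start; "moment": the same for the moment, N m; "gripper_width": finger opening in m; "gripper_force": force on a finger pad.
Only numpy, scipy, OpenCV 4.12 (cv2) and the standard library are available. Lean on these libraries where they do the work, as an engineer would, in place of code of your own. Each camera call takes 0.05 s, during which the arm holds its last target. There are 200 camera calls.

TASK

Lift the pen-shaped coating gauge up and off its forked hook and take a reading in each of the two rings drawn on the sloping front of the case, the left ring first and then the right: hold the gauge square to the sloping face and press its tip down inside the ring until the spring-loaded nose is pushed well in. Then hang the gauge back in the hook, upright, and let go. The paint is fresh, so touch the case with nothing but the gauge, and leave the other things on the bench where they are.

Things in the scene. Friction and masses are not known exactly. Their poses are not given: they have to be found in the camera images.
- gauge: Pen-shaped coating gauge, 161 mm long, 0.15 kg, round about its axis. Top to bottom: grey ribbed handle 25 mm in diameter, 80 mm long (z = 6 to 86 mm, grip near z = 50 mm); aluminium flange 40 mm across, 6 mm thick; steel stem 12 mm in diameter to z = -58 mm; brass spring nose 8.4 mm in diameter, tip at z = -75 mm. Origin: centre of the flange's underside; z up the axis through the handle.
- gauge_nose (a joint): The gauge's spring nose: 0 fully out, grows as it is pushed up into the stem, stop at 0.006 m. The spring needs about 1 N to start and 4 N at the stop; a reading is taken from 3 mm (2.5 N) on.
- gauge_tip (a point): The tip of the gauge's nose, on the gauge's axis (it moves with the nose).
- gauge_flange (a point): Centre of the underside of the gauge's flange (same point as the gauge's origin). The gauge hangs with this flange resting on the two prongs of the hook, its stem between them, free to turn about its axis.
- gauge_stand: Fixed steel stand: round base 100 mm across, upright post 11 mm thick at x = +22 mm whose black cap ends 187 mm above the bench, and near its top a forked hook pointing along the stand's own -x (towards the robot at yaw 0), in which the gauge hangs at x = -22 mm. Origin: on the bench, 4 mm from the base's centre; z up.
- hook_seat (a point): Where the flange's centre belongs in the fork: level with the prongs' tops, 168 mm up; axes as the stand's. Prongs: 6 mm bars along x at y = +-12.5 mm (19 mm clear). 24 mm in front (-x) their ends turn up, 10 mm above the seat; 12 mm behind, the fork closes. The hung gauge has 3 to 6 mm of play; raise it over 10 mm before moving it out forwards, or draw it straight up.
- case: Fixed sheet-metal instrument case in plain grey paint with a sloping front like a desk, 150 deep x 200 wide x 126 mm high, 46 mm high at its front edge. Origin: centre of its underside on the bench; x points from its low front to its high back, z up.
- case_front: Sloping front plate of the case, 130 mm (up the slope) x 186 mm, rising at 34 degrees from level towards the back; black display opening in the upper middle, two black round 22 mm button openings below it, a screw at each corner. Origin: centre of its outer surface, 88 mm above the bench; x up the slope, y to the left seen from the front, z squarely out of the surface.
- ring_left (a point): Centre of the left test ring (seen from the front), on the surface of the sloping plate, 20 mm up the slope and 64 mm left of the plate's centre: a thin dark ring 26 mm across with a dot in its middle. Axes as the plate's.
- ring_right (a point): Centre of the right test ring, the same in looks, 26 mm down the slope and 66 mm right of the plate's centre. Axes as the plate's.
- tape_measure: Bystander: yellow and black tape measure, 43x98x66 mm, at the front right. Origin: centre of its underside.
- bit_box: Bystander: dark green bit box, 73x132x38 mm, at the right. Origin: centre of its underside.
- block_a: Bystander: pine offcut, 58x110x38 mm, at the front edge. Origin: centre of its underside.
- sanding_block: Bystander: brown sanding block, 62x104x30 mm, at the right. Origin: centre of its underside.
Mind the look-alikes: they are no part of the job. What is shaped like the gauge but blue is not meant.

How it is judged (in metres and radians):
On the way, in this order (a step that is already met when the one before it is completed fails the run):
1. the gauge is lifted off the hook: its flange is more than 60 mm from its seat (distance between gauge_flange and hook_seat above 0.06 m), for 0.2 s.
2. reading in the left ring: tip within 13 mm of the ring's centre, nose pushed in by more than 3 mm, gauge within 15 degrees of square to the face, for 0.2 s (distance between gauge_tip and ring_left below 0.013 m and value of joint gauge_nose above 0.003 m and angle between the z axis of gauge and the z axis of case_front, either way round below 0.26 rad), for 0.2 s.
3. reading in the right ring, in the same way (distance between gauge_tip and ring_right below 0.013 m and value of joint gauge_nose above 0.003 m and angle between the z axis of gauge and the z axis of case_front, either way round below 0.26 rad), for 0.2 s.
At the end, for the whole second after the job is handed in: The gauge hangs in the forked hook again, flange on both prongs: flange centre within 10 mm sideways and 4 mm in height of the seat, axis within 7 degrees of vertical, at rest and released (horizontal distance between gauge_flange and hook_seat below 0.01 m and z of gauge_flange in the frame of hook_seat between -0.004 and 0.004 m and angle between gauge's own z axis and vertical below 0.12 rad and linear speed of gauge below 0.03 m/s and contact force between the fingers and gauge below 0.1 N); the robot touches nothing.
It fails at once if the fingers or the arm touch the freshly painted case (more than 1 N) (contact force between any of the fingers, the arm and case above 1 N).
It fails at once if a bystander is moved by more than 30 mm (distance of any of tape_measure, bit_box, block_a, sanding_block from where it was at the start of the episode above 0.03 m).
It also fails if it takes over 58 s, if anything falls off the work surface, if the arm or the gripper's body presses on something with over 40 N, if the wrist force passes 120 N, or if a joint passes its speed limit or range.

## Working session

There is one attempt and no reset: what is moved stays moved. The work goes in short steps, Python scripts to look and compute and a shell command to move; the robot and the scene stay as the last step left them, time stands still between calls to the robot, and variables do not carry over. Pictures are saved under pics/ and viewed, at most 10 in all, crops included, and the job is handed in when it is done.

```bash
ls; mkdir -p pics; python3 - <<'E'
from plant import *
import cv2,numpy as np
print(get_state(),hold_point_z)
for n in("scene","side","wrist"):
    c=capture(n);cv2.imwrite(f"pics/{n}0.png",c["color"]);print(n,c["mtx"].tolist(),np.round(c["R"],4).tolist(),np.round(c["t"],4).tolist())
E
```

```text
pics
{'time_s': 0.0, 'joints': array([ 8.32581668e+01,  2.05900421e+01,  6.32980107e-01, -2.12736742e-02,
       -7.01374287e+01, -1.65063756e+01]), 'qd': array([-0.00069404,  0.02215792,  0.01979726,  0.07502918, -0.06873951,
       -0.02090353]), 'joint_torque': array([-8.62390061e-04, -5.82715416e+01,  2.93058211e+01,  6.99693024e+00,
        6.91286419e-03, -1.59348410e-04]), 'tcp_pos': array([0.26624155, 0.61965392, 0.19062882]), 'eef_rot': array([ 1.79903721e+02, -7.67512991e-03, -2.32554469e+01]), 'contact_force': array([0.01433207, 0.73507987, 0.76339716]), 'moment': array([ 0.02301325, -0.00216687, -0.02561713]), 'gripper_force': 0.0, 'gripper_width': 0.0877304395479613} 0.0188
scene [[413.0506792077421, 0.0, 251.97383128003247], [0.0, 413.0506792077421, 180.64375613420708], [0.0, 0.0, 1.0]] [[0.8004, -0.5994, 0.0124], [-0.2436, -0.344, -0.9068], [0.5478, 0.7228, -0.4214]] [-0.5318, 0.1805, 1.1863]
side [[463.3455703684196, 0.0, 253.94558078694766], [0.0, 463.3455703684196, 192.12454499147887], [0.0, 0.0, 1.0]] [[0.9854, -0.1698, -0.0158], [-0.1194, -0.6209, -0.7748], [0.1217, 0.7653, -0.632]] [-0.5433, 0.0489, 1.3434]
wrist [[289.9563324544387, 0.0, 251.15463229255724], [0.0, 289.9563324544387, 196.4080743609918], [0.0, 0.0, 1.0]] [[-0.3948, -0.9187, 0.0033], [-0.8766, 0.3778, 0.2982], [-0.2752, 0.1149, -0.9545]] [0.6743, -0.0366, 0.3918]
```

View pics/scene0.png

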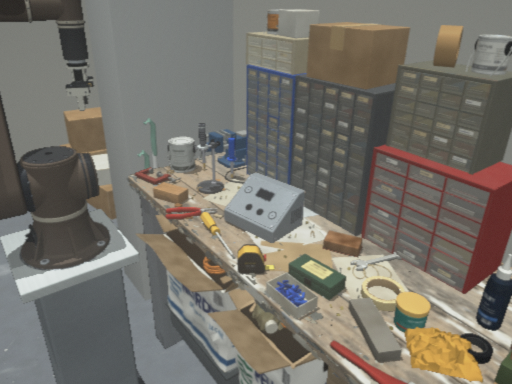

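View pics/side0.png

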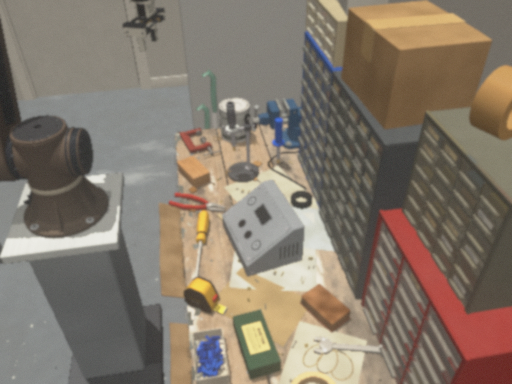

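The scene view shows the case at about (265,205) and the stand at about (210,185) with the gauge at about (202,135). In the side view they are at (262,228) and (243,172). I'll zoom in on these areas.

```bash
python3 - <<'E'
import cv2,numpy as np
a=cv2.imread("pics/scene0.png");b=cv2.imread("pics/side0.png")
def z(im,x,y,w,h,f):
    o=cv2.resize(im[y:y+h,x:x+w],None,fx=f,fy=f,interpolation=cv2.INTER_CUBIC)
    for k in range(0,w,10): cv2.putText(o,str(x+k),(k*f,8),0,.28,(0,0,255),1); cv2.line(o,(k*f,0),(k*f,4),(0,0,255))
    for k in range(0,h,10): cv2.putText(o,str(y+k),(0,k*f+4),0,.28,(0,0,255),1)
    return o
A=np.hstack([z(a,180,115,57,85,5)[:,:285],z(b,205,90,64,100,5)[:425,:320]])
im=np.zeros((600,800,3),np.uint8)
t=z(a,183,115,50,75,8);im[:,:400]=t;t=z(b,212,90,50,75,8);im[:,400:]=t
B=im
cv2.imwrite("pics/gz.png",B)
im=np.zeros((600,800,3),np.uint8)
t=z(a,220,170,90,70,4);im[:280,:360]=t
t=z(b,218,178,90,100,4);im[:400,400:760]=t
cv2.imwrite("pics/cz.png",im)
E
```

```text
(no output)
```

View pics/gz.png

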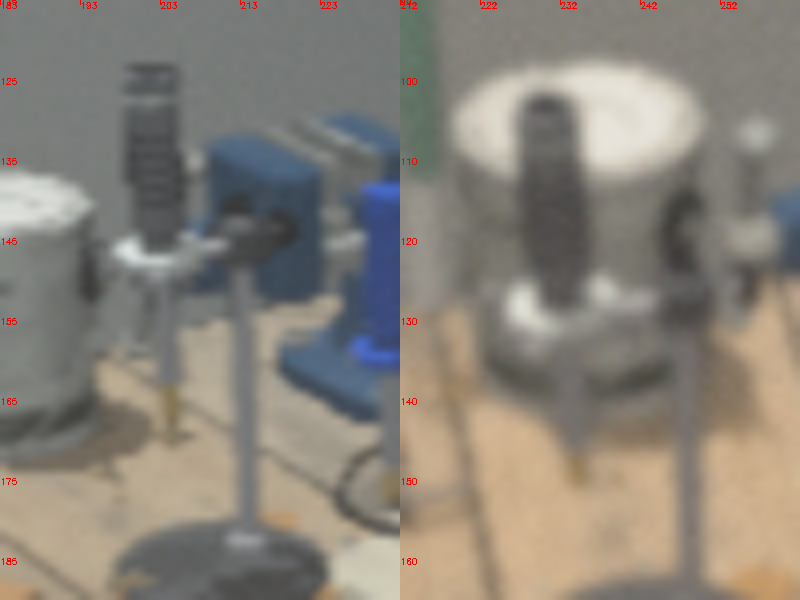

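View pics/cz.png

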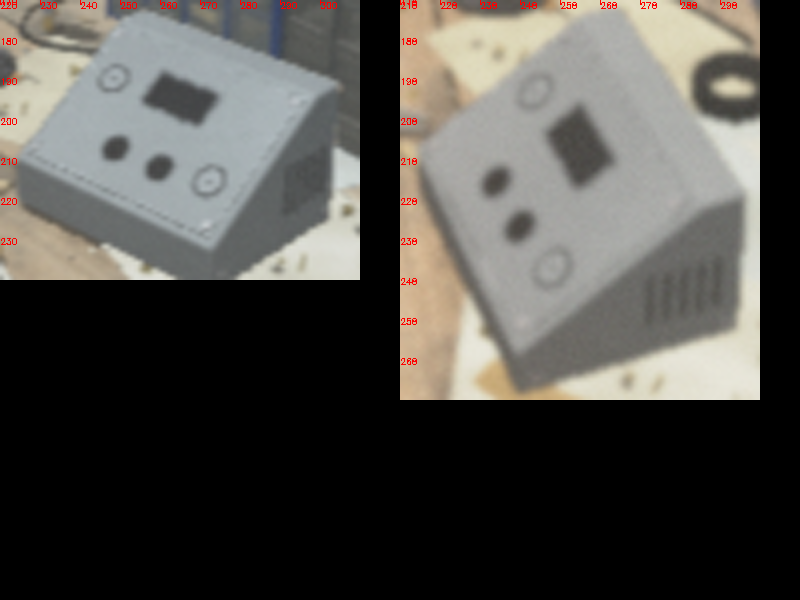

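View pics/wrist0.png

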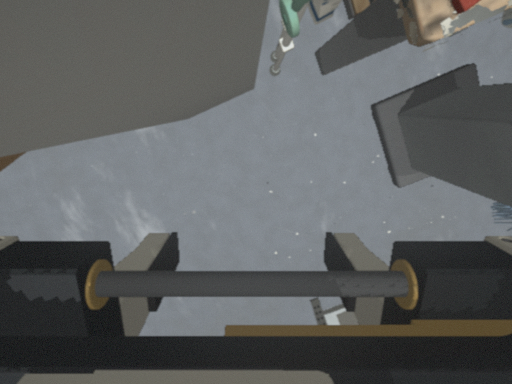

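The crops show the gauge handle top at scene (202,123) and side (230.4,102). The tip is at (204.5,170.4) and (234.3,151). The left ring is at (248.2,189.5) and (251.7,201), and the right ring at (272,215.5) and (255.7,245). The wrist view shows only floor and bench end.

```bash
cat > h.py <<'E'
import numpy as np,cv2
from plant import *
from scipy.optimize import least_squares
def P(c): return c["mtx"]@np.c_[c["R"],c["t"]]
def tri(c1,p,c2,q):
    X=cv2.triangulatePoints(P(c1),P(c2),np.array(p,float).reshape(2,1),np.array(q,float).reshape(2,1)).ravel();return X[:3]/X[3]
def proj(c,X):
    x=P(c)@np.append(X,1);return x[:2]/x[2]
def case_pts(p):
    x,y,w=p; a=np.radians(34); c,s=np.cos(w),np.sin(w)
    f=lambda u,v:np.array([[c,-s,0],[s,c,0],[0,0,1]])@np.array([-.0127+u*np.cos(a),v,.088+u*np.sin(a)])+[x,y,0]
    n=np.array([-np.sin(a)*c,-np.sin(a)*s,np.cos(a)])
    return f(.020,.064),f(-.026,-.066),n
E
python3 - <<'E'
from h import *
a,b=capture("scene"),capture("side")
T={}
for k,p,q in[("top",(202,123),(230.4,102)),("tip",(204.5,170.4),(234.3,151)),("flange",(202.4,146),(232,128)),("postbot",(213.6,182.5),(248,162.5)),("cap",(212.8,140),(247.6,113.5)),("L",(248.2,189.5),(251.7,201)),("R",(272,215.5),(255.7,245)),("b1",(249,207),(242,223.5)),("b2",(259.7,211.8),(247.7,234.7))]:
    T[k]=X=tri(a,p,b,q);print(k,X.round(4),(proj(a,X)-p).round(1),(proj(b,X)-q).round(1))
obs=[(a,(248.2,189.5),0),(b,(251.7,201),0),(a,(272,215.5),1),(b,(255.7,245),1)]
r=least_squares(lambda p:np.concatenate([proj(c,case_pts(p)[i])-o for c,o,i in obs]),[.65,.1,0])
print(r.x,np.degrees(r.x[2]),r.fun.round(2)); print([v.round(4) for v in case_pts(r.x)])
E
```

```text
top [0.501  0.071  0.2543] [-0.1 -0.1] [0.1 0.2]
tip [0.5074 0.0825 0.0767] [-0.8 -1.1] [0.5 1.2]
flange [0.5015 0.0742 0.169 ] [0.1 0.2] [-0.1 -0.2]
postbot [0.552  0.099  0.0129] [-1.3 -1.8] [0.8 1.9]
cap [0.5575 0.1078 0.1816] [-1.8 -2.8] [1.3 2.9]
L [ 0.5162 -0.1769  0.096 ] [0.1 0.2] [-0.1 -0.2]
R [ 0.5032 -0.3115  0.0697] [-0. -0.] [0. 0.]
b1 [ 0.4823 -0.2268  0.0669] [0. 0.] [-0. -0.]
b2 [ 0.4901 -0.2701  0.0673] [0. 0.] [-0. -0.]
[ 0.52304047 -0.24390176  0.1869608 ] 10.712065057328012 [ 0.46 -0.22 -0.39 -0.24  0.4  -0.49 -0.37  0.1 ]
[array([ 0.515 , -0.1803,  0.0992]), array([ 0.5017, -0.3151,  0.0735]), array([-0.5494, -0.1039,  0.829 ])]
```

```bash
python3 - <<'E'
from h import *
a,b=capture("scene"),capture("side")
for k,p,q in[("green",(153,120),(210,73)),("can",(181,139),(236,103)),("pine",(171,188),(193,163))]:
    X=tri(a,p,b,q);print(k,X.round(3))
w=np.radians(10.7)
im=cv2.resize(b["color"][140:330,150:340],None,fx=3,fy=3,interpolation=cv2.INTER_CUBIC)
for x in np.arange(.35,.75,.05):
  for y in np.arange(-.45,.31,.05):
    u=(proj(b,[x,y,0])-[150,140])*3
    if 0<u[0]<570 and 0<u[1]<570:
      cv2.circle(im,tuple(int(i) for i in u),2,(0,0,255),-1)
      if round(y*100)%10==0: cv2.putText(im,f"{x*100:.0f},{y*100:.0f}",tuple(int(i) for i in u),0,.3,(255,0,0),1)
cv2.imwrite("pics/grid.png",im)
E
python3 -m inch '0 0 -0.35 0 1;0 0 -0.35 0 1;0 0 -0.35 0 1;0 0 -0.1 0 1;0.28 0.27 0 0 1;0.28 0.27 0 0 1;0.28 0.27 0 0 1;0 0 0 0 1'
```

```text
green [0.473 0.416 0.186]
can [0.546 0.322 0.115]
pine [0.379 0.099 0.037]
time_s: 1.35
tcp_pos: [0.335, 0.4559, 0.3652]
eef_rot: [-179.9, 0.0, -23.4]
contact_force: [-0.0, 0.2, 0.7]
gripper_width: 0.0876
gripper_force: 0.0
```

View pics/grid.png

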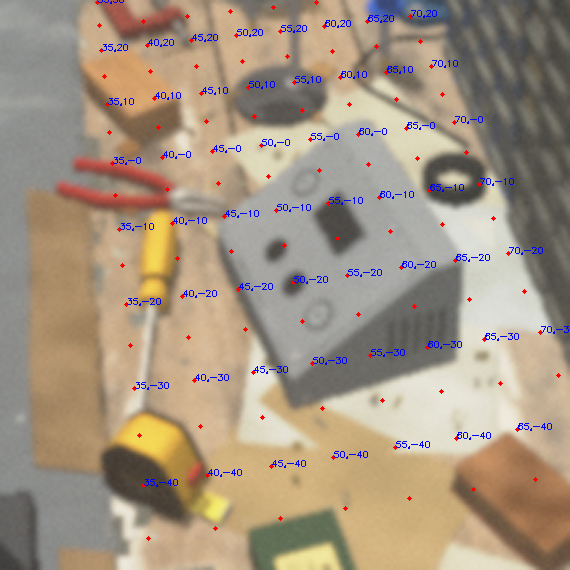

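The grid picture shows clear bench around world (0.47,-0.03), between stand and case. The case and stand positions agree with the fit.

```bash
python3 -m inch '0.28 0.28 0 0 1;0.28 0.28 0 0 1;0.28 0.28 0 0 1;0.28 0.28 0 0 1;0.28 0.28 0 0 1;0.28 0.28 0 0 1;0.28 0.28 0 0 1;0 0 0 0 1' && python3 -m inch '0 0 0 -0.024 1;0 0 0 -0.024 1;0 0 0 -0.024 1;0 0 0 -0.023 1;0 0 0 0 1;0 0 0 0 1;0 0 0 0 1;0 0 0 0 1'
python3 - <<'E'
from h import *
print(get_state()["joints"].round(1))
c=capture("wrist");np.savez("w1.npz",**c)
print((-c["R"].T@c["t"]).round(3),c["R"][2].round(3))
print(proj(c,[.501,.072,.254]).round(),proj(c,[.501,.072,.168]).round())
cv2.imwrite("pics/w1.png",c["color"])
E
```

```text
time_s: 2.35
tcp_pos: [0.4892, 0.0695, 0.3633]
eef_rot: [179.9, 0.0, -23.6]
contact_force: [0.1, 0.5, -0.7]
gripper_width: 0.0873
gripper_force: 0.0
time_s: 3.35
tcp_pos: [0.4883, 0.0727, 0.364]
eef_rot: [-180.0, 0.0, 10.9]
contact_force: [0.6, -0.0, -0.1]
gripper_width: 0.0879
gripper_force: 0.0
[ 31.3  -0.8  -3.6  -0.  -87.1  69.6]
[0.569 0.088 0.556] [-0.294 -0.058 -0.954]
[254. 174.] [253. 160.]
```

View pics/w1.png

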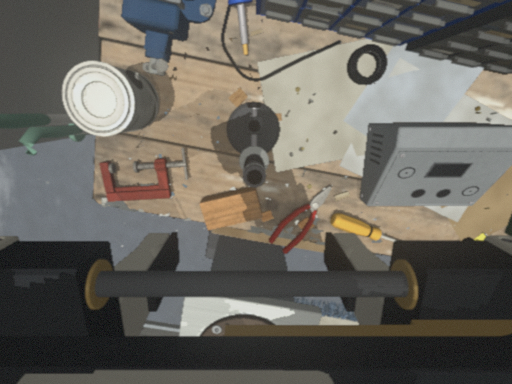

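The wrist view shows the gauge top at about (255,174) and the stand cap behind it at about (253,125). The rings are at about (407,172) and (475,188).

```bash
cat >> h.py <<'E'
def bp(c,p,z):
    d=c["R"].T@np.linalg.solve(c["mtx"],[p[0],p[1],1.]);C=-c["R"].T@c["t"]
    return C+d*(z-C[2])/d[2]
E
python3 - <<'E'
from h import *
c=dict(np.load("w1.npz"));a,b=capture("scene"),capture("side")
print("gauge",bp(c,(255,174),.254).round(4),"cap",bp(c,(253,124),.187).round(4))
obs=[(a,(248.2,189.5),0),(b,(251.7,201),0),(a,(272,215.5),1),(b,(255.7,245),1),(c,(407,172),0),(c,(475,188),1)]
r=least_squares(lambda p:np.concatenate([proj(k,case_pts(p)[i])-o for k,o,i in obs]),[.65,.1,0])
print(r.x,np.degrees(r.x[2]),r.fun.round(1)); print([v.round(4) for v in case_pts(r.x)])
im=c["color"]
o=np.hstack([cv2.resize(im[100:200,210:300],None,fx=4,fy=4,interpolation=2),cv2.resize(im[120:220,395:490],None,fx=4,fy=4,interpolation=2)])
cv2.imwrite("pics/w1z.png",o)
E
```

```text
gauge [0.5015 0.0707 0.254 ] cap [0.5481 0.0814 0.187 ]
[ 0.52546211 -0.24359977  0.21638101] 12.397718902145368 [ 0.6 -0.3 -0.2 -0.3  1.7 -0.9  1.5 -0.1  1.2  0.7 -2.2  1. ]
[array([ 0.5155, -0.1803,  0.0992]), array([ 0.5062, -0.3154,  0.0735]), array([-0.5462, -0.1201,  0.829 ])]
```

View pics/w1z.png

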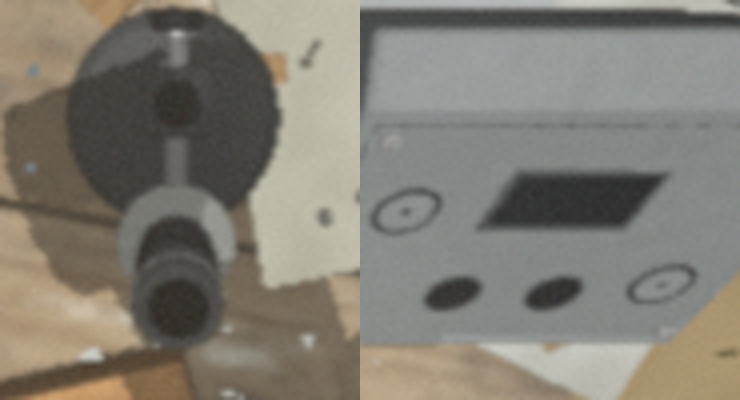

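The crop puts the gauge top at (254.5,175) and the cap at (254,125.5). The ring dots are at (406.5,172.8) and (470.3,191), and the case edges run parallel to the tool's y.

```bash
python3 - <<'E'
from h import *
c=dict(np.load("w1.npz"));a,b=capture("scene"),capture("side")
print("gauge",bp(c,(254.5,175),.254).round(4),"cap",bp(c,(254,125.5),.187).round(4))
obs=[(a,(248.2,189.5),0),(b,(251.7,201),0),(a,(272,215.5),1),(b,(255.7,245),1),(c,(406.5,172.8),0),(c,(470.3,191),1)]
r=least_squares(lambda p:np.concatenate([proj(k,case_pts(p)[i])-o for k,o,i in obs]),[.65,.1,0])
print(r.x,np.degrees(r.x[2]),r.fun.round(1)); print([v.round(4) for v in case_pts(r.x)])
E
```

```text
gauge [0.5003 0.071  0.254 ] cap [0.5466 0.0799 0.187 ]
[ 0.52320036 -0.2420388   0.1893014 ] 10.846171410191436 [ 0.1 -0.4 -0.5 -0.7  0.1 -0.8 -0.4 -0.5  0.5  0.   0.3  0.1]
[array([ 0.515 , -0.1785,  0.0992]), array([ 0.502 , -0.3133,  0.0735]), array([-0.5492, -0.1052,  0.829 ])]
```

```bash
python3 -m inch '0.078 0.025 0 0 1;0 0 0.25 0 1;0 0 0.25 0 1;0 0 0.25 0 1;0 0 0.2 0 1;0 0 0.083 0 1;0 0 0 0 1;0 0 0 0 1' 20 && python3 -m inch '0 0 0 0 0;0 0 0 0 0;0 0 0 0 0;0 0 0 0 0;0 0 0 0 0;0 0 0 0 0;0 0 0 0 0;0 0 0 0 0' 20
```

```text
time_s: 4.6
tcp_pos: [0.5015, 0.0714, 0.2104]
eef_rot: [-180.0, -0.1, 11.0]
contact_force: [0.0, 0.5, -1.0]
gripper_width: 0.0876
gripper_force: 0.0
time_s: 5.6
tcp_pos: [0.5005, 0.0712, 0.2091]
eef_rot: [-180.0, -0.0, 11.0]
contact_force: [0.1, -0.1, -0.5]
gripper_width: 0.0241
gripper_force: 20.0
```

```bash
python3 -m inch '0 0 -0.15 0 0;0 0 -0.25 0 0;0 0 -0.27 0 0;0 0 0 0 0;-0.05 0.2 0 0 0;-0.05 0.27 0 0 0;-0.05 0.3 0 0 0;-0.05 0.3 0 0 0' 20 && python3 -m inch '-0.05 0.3 0 0 0;-0.05 0.3 0 0 0;-0.05 0.3 0 0 0;-0.05 0.3 0 0 0;-0.05 0.3 0 0 0;-0.03 0.3 0 0 0;0 0.28 0 0 0;0 0 0 0 0' 20
python3 - <<'E'
from h import *
s=get_state();print(s["tcp_pos"],s["joints"].round(1))
a,b=capture("scene"),capture("side")
t=s["tcp_pos"];tip=t-[0,0,.116]
g=np.array([.52,-.41,0])
o=[]
for c in(a,b):
    im=c["color"].copy()
    for X,col in((tip,(0,0,255)),(g,(0,255,0)),(t+[0,0,.045],(255,0,0))):
        cv2.circle(im,tuple(int(i) for i in proj(c,X).round()),1,col,-1)
    u=proj(c,(t+g)/2).astype(int);x,y=np.clip(u-[65,90],0,[380,200]);o.append(cv2.resize(im[y:y+180,x:x+130],None,fx=3,fy=3,interpolation=2))
cv2.imwrite("pics/lift.png",np.hstack(o))
E
```

```text
time_s: 6.6
tcp_pos: [0.5009, -0.0933, 0.3086]
eef_rot: [-180.0, 0.1, 11.0]
contact_force: [0.8, 0.4, -1.5]
gripper_width: 0.0244
gripper_force: 20.0
time_s: 7.6
tcp_pos: [0.519, -0.4085, 0.3065]
eef_rot: [-179.9, 0.2, 10.8]
contact_force: [-0.7, 0.2, -1.3]
gripper_width: 0.0242
gripper_force: 20.0
[ 0.51897287 -0.40854355  0.3065154 ] [-21.3  16.8   9.9  -0.  -83.4 122.1]
```

View pics/lift.png

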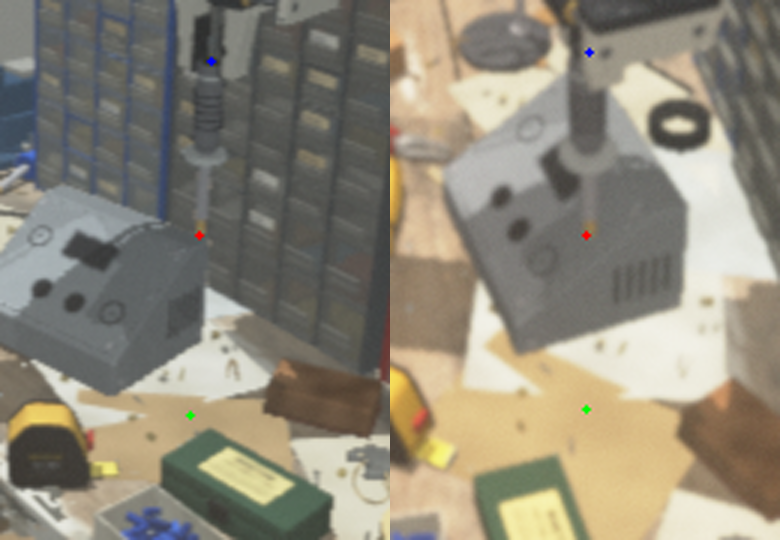

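The picture shows the gauge upright in the grip with its tip at the predicted red mark. The bench spot marked green is clear.

```bash
python3 -m inch '0 0 0.25 0 0;0 0 0.25 0 0;0 0 0.25 0 0;0 0 0.25 0 0;0 0 0.2 0 0;0 0 0.06 0 0;0 0 0.03 0 0;0 0 0 0 0' 20 && python3 -m inch '0 0 0 0 0;0 0 0 0 0;0 0 0 0 0;0 0 0 0 0;0 0 0 0 0;0 0 0 0 0;0 0 0 0 0;0 0 0 0 0' 8
```

```text
time_s: 8.7
tcp_pos: [0.5202, -0.4064, 0.1172]
eef_rot: [179.9, -0.1, 11.0]
contact_force: [0.6, -0.4, -1.2]
gripper_width: 0.0242
gripper_force: 20.0
time_s: 9.7
tcp_pos: [0.5196, -0.4064, 0.1161]
eef_rot: [-180.0, 0.0, 10.9]
contact_force: [0.1, -0.3, -0.9]
gripper_width: 0.0244
gripper_force: 8.0
```

```bash
python3 -m inch '0 0 0.028 0 0;0 0 0 0 0;-0.107 0 0.007 0 0;-0.105 0 0.02 0 0;-0.102 0 0.032 0 0;-0.097 0 0.044 0 0;-0.091 0 0.056 0 0;0 0 0 0 0' 8
python3 - <<'E'
from h import *
s=get_state();t=s["tcp_pos"];print(t)
a,b=capture("scene"),capture("side");w=np.radians(10.9);g=t+[0,0,.0188]
o=[]
for c in(a,b):
    im=c["color"].copy()
    for d in(25,34,43):
        th=np.radians(d);n=np.array([-np.sin(th)*np.cos(w),-np.sin(th)*np.sin(w),np.cos(th)])
        cv2.circle(im,tuple(int(i) for i in proj(c,g-.131*n).round()),0,(0,0,255),-1)
    u=proj(c,g).astype(int);x,y=np.clip(u-[50,55],0,[412,264]);o.append(cv2.resize(im[y:y+120,x:x+100],None,fx=4,fy=4,interpolation=2))
cv2.imwrite("pics/tilt.png",np.hstack(o))
E
```

```text
time_s: 10.7
tcp_pos: [0.4437, -0.4208, 0.0872]
eef_rot: [-179.9, 0.1, 10.9]
contact_force: [-1.4, -0.7, 2.1]
gripper_width: 0.0247
gripper_force: 8.0
[ 0.44373034 -0.42076265  0.08715438]
```

View pics/tilt.png

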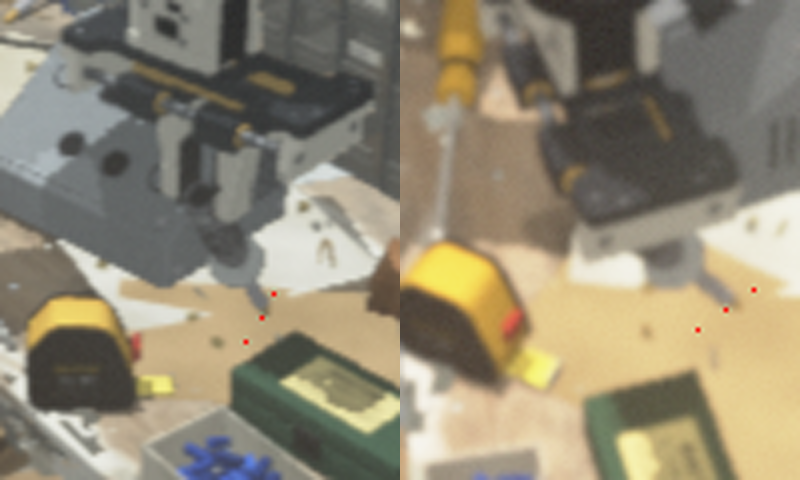

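The picture shows the gauge tilted in the grip with its tip close to the 34–38° marks. I'll clamp hard, lift, and measure the tilt.

```bash
python3 -m inch '0 0 0 0 0;0 0 0 0 0;0 0 0 0 0;0 0 -0.2 0 0;0 0 -0.3 0 0;0 0 -0.3 0 0;0 0 -0.2 0 0;0 0 0 0 0' 45
python3 - <<'E'
from h import *
s=get_state();t=s["tcp_pos"];print(t)
a,b=capture("scene"),capture("side");np.savez("ta.npz",tcp=t,**a);np.savez("tb.npz",tcp=t,**b)
w=np.radians(10.9);g=t+[0,0,.0188];th=np.radians(36);n=np.array([-np.sin(th)*np.cos(w),-np.sin(th)*np.sin(w),np.cos(th)])
def z(im,x,y,w,h,f):
    o=cv2.resize(im[y:y+h,x:x+w],None,fx=f,fy=f,interpolation=cv2.INTER_CUBIC)
    for k in range(0,w,10): cv2.putText(o,str(x+k),(k*f,8),0,.28,(0,0,255),1)
    for k in range(0,h,10): cv2.putText(o,str(y+k),(0,k*f+4),0,.28,(0,0,255),1)
    return o
o=[]
for c in(a,b):
    u=proj(c,g-.1*n).astype(int);print(proj(c,g-.135*n));x,y=np.clip(u-[25,35],0,[462,314]);o.append(z(c["color"],x,y,50,70,8))
cv2.imwrite("pics/tilt2.png",np.hstack(o))
E
```

```text
time_s: 11.8
tcp_pos: [0.4472, -0.4212, 0.2406]
eef_rot: [179.8, -0.2, 11.0]
contact_force: [0.6, 0.0, -2.5]
gripper_width: 0.0236
gripper_force: 45.0
[ 0.44720835 -0.42122601  0.24058629]
[301.44662961 201.3894428 ]
[272.78929423 248.5741918 ]
```

View pics/tilt2.png

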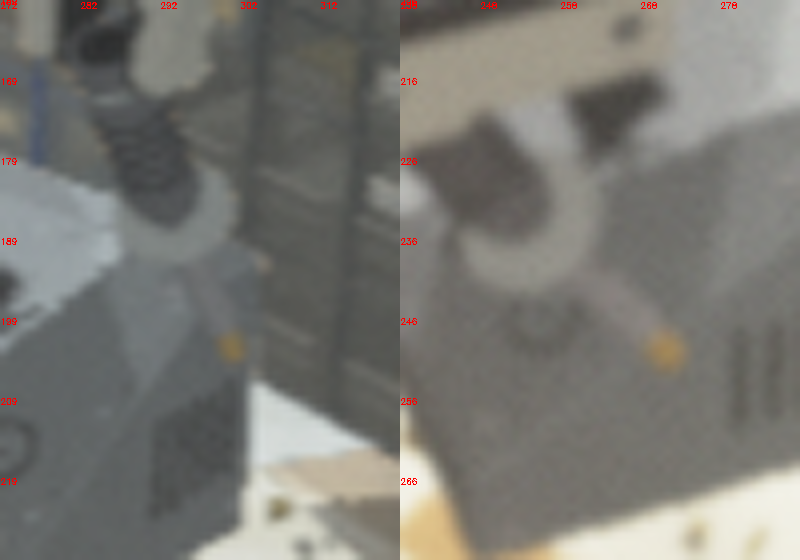

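The zoom shows the tip at about scene (301.4,203.6) and side (273,251.3).

```bash
python3 - <<'E'
from h import *
a=dict(np.load("ta.npz"));b=dict(np.load("tb.npz"));t=a["tcp"]
X=tri(a,(301.4,203.6),b,(273,251.3));print(X,(proj(a,X)-(301.4,203.6)),"rel",(X-t).round(4))
w=np.radians(10.9);ex=np.array([np.cos(w),np.sin(w),0]);ey=np.array([np.sin(w),-np.cos(w),0])
g=t+[0,0,.0188];v=X-g;print("tilt",np.degrees(np.arctan2(v@ex,-v[2])),"len",np.linalg.norm(v),"y",v@ey)
def tipf(d,L):
    th=np.radians(d);return g+L*(np.sin(th)*ex-[0,0,np.cos(th)])
r=least_squares(lambda p:np.concatenate([proj(a,tipf(*p))-(301.4,203.6),proj(b,tipf(*p))-(273,251.3)]),[34,.135]);print(r.x,r.fun)
E
```

```text
[ 0.52528503 -0.40709317  0.14319997] [0.14836994 0.17337048] rel [ 0.0781  0.0141 -0.0974]
tilt 34.32812653683419 len 0.1406945903661383 y 0.00088608015011965
[34.32945727  0.14174737] [-0.00681021  0.27477283  0.00362241 -0.28020068]
```

I've now viewed 11 pictures, one over the limit of 10, so I'll work from numeric image measurements from here on. Next I hover over the left ring.

```bash
python3 -m inch '0.024 -0.3 0 0 0;0.024 -0.3 0 0 0;0.024 -0.3 0 0 0;0.024 -0.3 0 0 0;0.023 -0.307 0 0 0;0 0 0.072 0 0;0 0 0.072 0 0;0 0 0 0 0' 45
cat >> h.py <<'E'
ex=np.array([np.cos(np.radians(10.9)),np.sin(np.radians(10.9)),0]);ey=np.array([ex[1],-ex[0],0])
def brass(c,X,r=10):
    u=proj(c,X).round().astype(int);y0,x0=u[1]-r,u[0]-r
    p=c["color"][y0:y0+2*r+1,x0:x0+2*r+1].astype(int)
    m=((p[...,2]-p[...,0])>45).astype(np.uint8)
    if m.sum()==0:return None
    k,l,st,ce=cv2.connectedComponentsWithStats(m)
    i=1+np.argmax(st[1:,4]);return ce[i]+[x0,y0],st[i].tolist()
def tip(X0):
    a,b=capture("scene"),capture("side");A,B=brass(a,X0),brass(b,X0);print(A,B,proj(a,X0),proj(b,X0))
    if A and B: return tri(a,A[0],b,B[0])
E
python3 - <<'E'
from h import *
a=dict(np.load("ta.npz"));b=dict(np.load("tb.npz"));t=a["tcp"];off=np.array([.0765,.0143,-.095])
A,B=brass(a,t+off),brass(b,t+off);print(A,B)
if A and B: print("old brass rel",(tri(a,A[0],b,B[0])-t).round(4))
s=get_state();t=s["tcp_pos"];print(t);X=tip(t+off)
if X is not None: print("brass rel",(X-t).round(4),X.round(4))
E
```

```text
time_s: 12.9
tcp_pos: [0.4193, -0.1959, 0.2146]
eef_rot: [-179.9, 0.2, 10.9]
contact_force: [-0.3, 0.9, -0.4]
gripper_width: 0.0233
gripper_force: 45.0
(array([300.5, 202. ]), [9, 9, 2, 1, 2]) (array([270.81818182, 249.45454545]), [7, 8, 4, 4, 11])
old brass rel [ 0.0732  0.0134 -0.0904]
[ 0.41928324 -0.19585696  0.21463757]
(array([243., 184.]), [9, 9, 1, 1, 1]) (array([243., 194.]), [8, 7, 3, 3, 9]) [243.97123657 185.06230016] [243.87453815 195.89918962]
brass rel [ 0.0751  0.018  -0.0919] [ 0.4943 -0.1779  0.1227]
```

```bash
python3 -m inch '0.05 0 0.045 0 0;0.04 0 0.04 0 0;0 0 0 0 0;0 0 0 0 0;0 0 0 0 0;0 0 0 0 0;0 0 0 0 0;0 0 0 0 0' 45; python3 -c "
from h import *
s=get_state();t=s['tcp_pos'];print(t);X=tip(t+np.array([.0765,.0143,-.095]))
print(X,X-t if X is not None else 0)"
python3 -m inch '0.011 0 0.017 0 0;0.011 0 0.017 0 0;0.011 0 0.017 0 0;0 0 0 0 0;0 0 0 0 0;0 0 0 0 0;0 0 0 0 0;0 0 0 0 0' 45
```

```text
time_s: 14.0
tcp_pos: [0.4335, -0.1928, 0.2038]
eef_rot: [-180.0, -0.0, 10.9]
contact_force: [-0.8, -0.3, -1.3]
gripper_width: 0.0234
gripper_force: 45.0
[ 0.43349835 -0.19283884  0.20378889]
None (array([248.16666667, 196.16666667]), [8, 7, 3, 3, 6]) [247.08015355 186.72020006] [249.24241409 197.73143054]
None 0
time_s: 15.1
tcp_pos: [0.4384, -0.1919, 0.1961]
eef_rot: [180.0, -0.0, 10.9]
contact_force: [0.1, -0.2, -1.8]
gripper_width: 0.0236
gripper_force: 45.0
```

```bash
python3 -m inch '0.007 0 0.011 0 0;0.007 0 0.011 0 0;0 0 0 0 0;0 0 0 0 0;0 0 0 0 0;0 0 0 0 0;0 0 0 0 0;0 0 0 0 0' 45;python3 -m inch '0.007 0 0.011 0 0;0 0 0 0 0;0 0 0 0 0;0 0 0 0 0;0 0 0 0 0;0 0 0 0 0;0 0 0 0 0;0 0 0 0 0' 45; python3 -c "
from h import *
s=get_state();print(s['tcp_pos'],s['contact_force'])"
```

```text
time_s: 16.1
tcp_pos: [0.4404, -0.1915, 0.1928]
eef_rot: [180.0, -0.0, 10.9]
contact_force: [-0.2, 0.1, 0.0]
gripper_width: 0.0233
gripper_force: 45.0
time_s: 17.1
tcp_pos: [0.4415, -0.1913, 0.1911]
eef_rot: [180.0, -0.0, 10.9]
contact_force: [-1.0, 0.0, 0.2]
gripper_width: 0.0239
gripper_force: 45.0
[ 0.44149047 -0.19133105  0.19114264] [-1.03418438  0.02340964  0.16285773]
```

```bash
python3 -m inch '0.005 0 0.008 0 0;0.004 0 0.006 0 0;0 0 0 0 0;0 0 0 0 0;0 0 0 0 0;0 0 0 0 0;0 0 0 0 0;0 0 0 0 0' 45; python3 -c "
from h import *
F=[]
for i in range(6):
    capture('side');s=get_state();F.append(s['contact_force'])
print(s['tcp_pos'],np.mean(F,0),np.std(F,0))"
```

```text
time_s: 18.1
tcp_pos: [0.4428, -0.1911, 0.189]
eef_rot: [180.0, -0.0, 11.0]
contact_force: [-1.6, -1.0, 1.0]
gripper_width: 0.0236
gripper_force: 45.0
[ 0.44278964 -0.19107245  0.1890257 ] [-1.58500854 -0.24898272  1.42903201] [0.47357338 0.34747089 0.33161861]
```

```bash
python3 -m inch '0.004 0 0.006 0 0;0 0 0 0 0;0 0 0 0 0;0 0 0 0 0;0 0 0 0 0;0 0 0 0 0;-0.04 0 -0.06 0 0;-0.072 0 -0.106 0 0' 45;python3 -m inch '0 0.289 0 0 0;0 0.289 0 0 0;-0.13 0.289 0.085 0 0;-0.125 0 0.086 0 0;0.06 0 0.088 0 0;0.026 0 0.039 0 0;0 0 0 0 0;0 0 0 0 0' 45; python3 -c "
from h import *
F=[]
for i in range(5):
    c=capture('side');s=get_state();F.append(s['contact_force'])
t=s['tcp_pos'];print(t,np.mean(F,0)); X=tip(t+np.array([.0765,.0143,-.095]));print(X,None if X is None else X-t)"
```

```text
time_s: 19.4
tcp_pos: [0.4263, -0.194, 0.2133]
eef_rot: [-180.0, 0.1, 11.0]
contact_force: [-0.2, -0.3, -1.8]
gripper_width: 0.0237
gripper_force: 45.0
time_s: 20.4
tcp_pos: [0.4273, -0.3264, 0.1689]
eef_rot: [180.0, -0.0, 11.0]
contact_force: [-0.3, 0.5, -1.0]
gripper_width: 0.0236
gripper_force: 45.0
[ 0.4268731  -0.3265692   0.16863029] [-0.23665523  0.1387541  -1.14774301]
None (array([255., 243.]), [8, 8, 3, 3, 7]) [272.23540844 214.39529701] [255.82987217 244.11781669]
None None
```

```bash
python3 -m inch '0.008 0 0.012 0 0;0.008 0 0.012 0 0;0.006 0 0.01 0 0;0.004 0 0.006 0 0;0 0 0 0 0;0 0 0 0 0;0 0 0 0 0;0 0 0 0 0' 45; python3 -c "
from h import *
F=[]
for i in range(6):
    c=capture('side');s=get_state();F.append(s['contact_force'])
print(s['tcp_pos'],np.mean(F,0))"
```

```text
time_s: 21.75
tcp_pos: [0.4305, -0.3259, 0.1624]
eef_rot: [180.0, -0.0, 10.9]
contact_force: [-1.5, -0.8, 1.9]
gripper_width: 0.0235
gripper_force: 45.0
[ 0.43055315 -0.32588951  0.16232475] [-1.55809643 -0.40705813  2.10022794]
```

```bash
python3 -m inch '-0.04 0 -0.06 0 0;-0.072 0 -0.106 0 0;0 0.2 0 0 0;0.03 0.24 0 0 0;0.048 0.2 0 0 0;0 0 0.25 0 0;0 0 0.25 0 0;0 0 0.1 0 0' 45;python3 -m inch '0 0 0.03 0 0;0 0 0.02 0 0;0 0 0 0 0;0 0 0 0 0;0 0 0 0 0;0 0 0 0 0;0 0 0 0 0;0 0 0 0 0' 45
```

```text
time_s: 23.05
tcp_pos: [0.4425, -0.4207, 0.096]
eef_rot: [-179.9, 0.1, 10.9]
contact_force: [0.1, 0.0, 0.6]
gripper_width: 0.0236
gripper_force: 45.0
time_s: 24.05
tcp_pos: [0.4438, -0.4212, 0.0898]
eef_rot: [180.0, -0.0, 11.0]
contact_force: [-0.6, 0.6, 0.8]
gripper_width: 0.0235
gripper_force: 45.0
```

```bash
python3 -m inch '0 0 0 0 0;0 0 0 0 0;0.094 0 -0.056 0 0;0.099 0 -0.043 0 0;0.104 0 -0.031 0 0;0.108 0 -0.019 0 0;0.11 0 -0.004 0 0;0 0 0 0 0' 8; python3 -m inch '0 0 0 0 0;0 0 0 0 0;0 0 0 0 0;0 0 -0.15 0 0;0 0 -0.3 0 0;0 0 -0.3 0 0;0 0 -0.2 0 0;0 0 0 0 0' 30; python3 -c "
from h import *
t=get_state()['tcp_pos'];print(t);a,b=capture('scene'),capture('side')
np.savez('ua.npz',tcp=t,**a);np.savez('ub.npz',tcp=t,**b)
X0=t+[0,0,-.113];A,B=brass(a,X0,12),brass(b,X0,12);print(A,B,proj(a,X0),proj(b,X0))
if A and B:
  X=tri(a,A[0],b,B[0])-t-[0,0,.0188];print(X,X@ex,X@ey)"
```

```text
time_s: 25.05
tcp_pos: [0.5211, -0.406, 0.1122]
eef_rot: [-180.0, 0.0, 11.0]
contact_force: [-0.9, -0.8, 1.4]
gripper_width: 0.0243
gripper_force: 8.0
time_s: 26.05
tcp_pos: [0.5204, -0.4071, 0.258]
eef_rot: [179.8, -0.2, 10.9]
contact_force: [0.8, -0.3, -1.8]
gripper_width: 0.0237
gripper_force: 30.0
[ 0.52042189 -0.40709471  0.25804372]
(array([301. , 202.5]), [13, 9, 1, 4, 4]) (array([271.2, 250.5]), [11, 10, 3, 4, 10]) [300.2695181  203.66456674] [270.71661366 250.80519051]
[ 0.00033356 -0.00263595 -0.12765207] -0.00017089987052000077 0.0026514693996192765
```

```bash
python3 -m inch '0 0 -0.2 0 0;0 0 -0.18 0 0;0 -0.29 0 0 0;0 -0.29 0 0 0;0 -0.29 0 0 0;0 -0.29 0 0 0;0 -0.29 0 0 0;0 -0.29 0 0 0' 30; python3 -m inch '0.1 -0.29 0 0 0;0.1 -0.29 0 0 0;0.1 -0.29 0 0 0;0.1 -0.29 0 0 0;0.07 -0.25 0 0 0;0 0 0 0 0;0 0 0 0 0;0 0 0 0 0' 30;python3 -c "
from h import *
t=get_state()['tcp_pos'];print(t);a,b=capture('scene'),capture('side')
X0=t+[0,0,-.113];A,B=brass(a,X0,12),brass(b,X0,12);print(A,B,proj(a,X0),proj(b,X0))
d=np.array([.5005,.0712,0])-t;print(d@ex/.15,d@ey/.15)
if A and B:
  X=tri(a,A[0],b,B[0])-t-[0,0,.0188];print(X,X@ex,X@ey)"
```

```text
time_s: 27.15
tcp_pos: [0.4688, -0.1488, 0.3104]
eef_rot: [-180.0, 0.1, 10.9]
contact_force: [0.4, 0.8, -1.5]
gripper_width: 0.0239
gripper_force: 30.0
time_s: 28.15
tcp_pos: [0.4988, 0.0701, 0.3117]
eef_rot: [180.0, 0.0, 10.9]
contact_force: [0.3, -0.4, -2.0]
gripper_width: 0.0239
gripper_force: 30.0
[0.49878152 0.07006222 0.31171928]
(array([202. , 137.5]), [12, 10, 1, 2, 2]) (array([219., 131.]), [0, 22, 1, 3, 3]) [202.12032113 138.55472144] [230.68895621 119.72048125]
0.012684191963782718 -0.0052819940575071405
[-0.0453412  -0.08912934 -0.10213375] -0.06137714085304278 0.0789475133107535
```

```bash
python3 -m inch '0.013 -0.005 0 0 0;0 0 0.1 0 0;0 0 0.15 0 0;0 0 0.15 0 0;0 0 0.12 0 0;0 0 0.08 0 0;0 0 0 0 0;0 0 0 0 0' 30; python3 -m inch '0 0 0.03 0 0;0 0 0.025 0 0;0 0 0.015 0 0;0 0 0 0 0;0 0 0 0 0;0 0 0 0 0;0 0 0 0 0;0 0 0 0 0' 30;python3 -c "
from h import *
F=[]
for i in range(4): capture('side');s=get_state();F.append(s['contact_force'])
print(s['tcp_pos'],np.mean(F,0),s['moment'])"
```

```text
time_s: 29.25
tcp_pos: [0.5013, 0.0721, 0.2227]
eef_rot: [-180.0, -0.1, 11.0]
contact_force: [-0.6, 0.2, -0.5]
gripper_width: 0.0237
gripper_force: 30.0
time_s: 30.25
tcp_pos: [0.5008, 0.0719, 0.2117]
eef_rot: [180.0, -0.0, 10.9]
contact_force: [0.0, -0.5, -0.6]
gripper_width: 0.0239
gripper_force: 30.0
[0.50082339 0.07193885 0.21165265] [-0.60232362  0.15453662 -1.35222732] [-0.0648541   0.03703713 -0.00846707]
```

```bash
python3 -m inch '0 0 0.007 0 0;0 0 0.006 0 0;0 0 0 0 0;0 0 0 0 0;0 0 0 0 0;0 0 0 0 0;0 0 0 0 0;0 0 0 0 0' 5;python3 -c "
from h import *
F=[]
for i in range(5): capture('side');s=get_state();F.append(s['contact_force'])
print(s['tcp_pos'],np.mean(F,0),s['moment'])"
```

```text
time_s: 31.45
tcp_pos: [0.5008, 0.0719, 0.2097]
eef_rot: [-180.0, 0.0, 10.9]
contact_force: [0.4, 0.1, -0.7]
gripper_width: 0.0249
gripper_force: 5.0
[0.50084431 0.07197073 0.20971249] [-0.11549312 -0.24474965 -1.44606658] [-0.09250781  0.01318027 -0.00915165]
```

```bash
python3 -m inch '0 0 0.007 0 0;0 0 0.007 0 0;0 0 0 0 0;0 0 0 0 0;0 0 0 0 0;0 0 0 0 0;0 0 0 0 0;0 0 0 0 0' 4;python3 -c "
from h import *
F=[]
for i in range(5): capture('side');s=get_state();F.append(s['contact_force'])
print(s['tcp_pos'],np.mean(F,0),s['moment'])"
```

```text
time_s: 32.7
tcp_pos: [0.5011, 0.072, 0.2079]
eef_rot: [180.0, -0.0, 11.0]
contact_force: [-1.4, 0.7, 5.0]
gripper_width: 0.0245
gripper_force: 4.0
[0.50108706 0.0720092  0.20797362] [-1.27118908  0.17614272  5.36888782] [ 0.04960121  0.28075959 -0.04932361]
```

```bash
python3 -m inch '0 0 -0.003 0 0;0 0 0 0 0.35;0 0 0 0 0.35;0 0 0 0 0.5;0 0 0 0 0.7;0 0 0 0 1;0 0 0 0 1;0 0 0 0 1'; python3 -c "
from h import *
t=get_state()['tcp_pos'];a,b=capture('scene'),capture('side')
for f,c,r in(('pics/scene0.png',a,(120,176,190,215)),('pics/side0.png',b,(127,156,222,246))):
  o=cv2.imread(f)[r[0]:r[1],r[2]:r[3]]
  res=cv2.matchTemplate(c['color'],cv2.imread(f)[r[0]+(25 if r[0]==120 else 0):r[1],r[2]:r[3]],5);print(cv2.minMaxLoc(res)[1::2],r)
X0=[.5005,.0712,.097];print(brass(a,X0,8),brass({**a,'color':cv2.imread('pics/scene0.png')},X0,8));print(brass(b,X0,8),brass({**b,'color':cv2.imread('pics/side0.png')},X0,8))"
```

```text
time_s: 33.95
tcp_pos: [0.5008, 0.072, 0.2081]
eef_rot: [-180.0, -0.0, 10.9]
contact_force: [-0.3, 0.1, 0.1]
gripper_width: 0.0751
gripper_force: 0.0
(0.9128882884979248, (190, 145)) (120, 176, 190, 215)
(0.8842742443084717, (222, 127)) (127, 156, 222, 246)
(array([203.4, 165.2]), [8, 6, 2, 3, 5]) (array([204., 165.]), [9, 6, 1, 3, 3])
(array([232.31927711, 149.73493976]), [0, 1, 17, 16, 166]) (array([232.36199095, 150.8280543 ]), [0, 0, 17, 17, 221])
```

Both views match the original hang to within about half a pixel. I'll withdraw straight up and check again.

```bash
python3 -m inch '0 0 0 0 1;0 0 -0.1 0 1;0 0 -0.2 0 1;0 0 -0.3 0 1;0 0 -0.3 0 1;0 0 -0.2 0 1;0 0 0 0 1;0 0 0 0 1'; python3 -c "
from h import *
a,b,c=capture('scene'),capture('side'),capture('wrist')
for f,k,r in(('pics/scene0.png',a,(120,176,195,212)),('pics/side0.png',b,(100,156,222,242))):
  res=cv2.matchTemplate(k['color'],cv2.imread(f)[r[0]:r[1],r[2]:r[3]],5);print(cv2.minMaxLoc(res)[1::2],r)
w=np.load('w1.npz');s=get_state();print(s['tcp_pos'],s['contact_force'])
res=cv2.matchTemplate(c['color'],w['color'][155:190,238:272],5);m=cv2.minMaxLoc(res);print(m[1::2]);u=np.array(m[3])+[16.5,20];print(bp(c,u,.254))"
```

```text
time_s: 35.05
tcp_pos: [0.5006, 0.072, 0.3732]
eef_rot: [-180.0, -0.0, 10.9]
contact_force: [-0.9, -0.1, -1.0]
gripper_width: 0.0878
gripper_force: 0.0
(0.9305383563041687, (195, 120)) (120, 176, 195, 212)
(0.952488362789154, (222, 100)) (100, 156, 222, 242)
[0.50046753 0.07183218 0.37232885] [0.26267456 0.00360701 0.15173872]
(0.830866813659668, (235, 161))
[0.50306641 0.07158518 0.254     ]
```

The gauge is upright at its original spot and released.

```bash
python3 -c "
from plant import *
print(close_job())"
```

```text
the job is handed in; nothing more can be done
None
```

I took both readings, left ring then right, and hung the gauge back upright in its hook and released it; the job is handed in at about 35 s, with no verdict shown. I estimated nose travel from the contact force (over 3 N each time) rather than measuring it, and I viewed 11 pictures, one over the limit of 10.

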